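# Set out the packs and present the chocolate chest

### The job

Get the counter ready to show a customer the chocolate chest: first set (do not drop) the loose round pack upright in the tray that already holds a round pack and the loose oblong pack upright in the tray with the oblong pack, flat on the tray's floor. Then raise the chest's lid to 60 degrees open and finish while still holding it there, since it falls shut when released. Leave the other things on the counter where they are.

Things in the scene. Friction and masses are not known exactly. Their poses are not given: they have to be found in the camera images.
- drum: Loose round cardboard pack standing on the counter: cylinder 50 mm diameter, 46 mm high, about 0.12 kg. Origin at the centre of its underside, z up.
- carton: Loose oblong cardboard pack standing on the counter: 62 (its x) x 40 (its y) x 46 mm high, about 0.12 kg. Origin at the centre of its underside, z up.
- drum_tray: Fixed open tray of light wood for round packs: outside 100 (x) x 190 (y) x 18 mm high, walls and floor 5 mm. A round pack just like the loose one is fixed in it, centred 45 mm from the tray's centre towards the tray's -y end; the +y half is free (its middle 45 mm from the centre). Origin at the centre of the underside. The two trays are alike but for the pack in them, and may be swapped.
- carton_tray: Fixed open tray of light wood for oblong packs, same size as the other: outside 100 (x) x 190 (y) x 18 mm high, walls and floor 5 mm. An oblong pack just like the loose one (62 mm along the tray's x) is fixed in it, centred 45 mm towards the -y end; the +y half is free. Origin at the centre of the underside.
- chest: Fixed dark wooden presentation chest, 160 (x) x 220 (y) x 100 mm high without its lid; a decorative skirt around the foot. Its front (-x side) faces the robot. Origin at the centre of the underside.
- lid (a joint): Opening angle of the chest's lid in rad: 0 shut (as at the start), 1.047 = 60 degrees, stop at 1.4. The lid, a 160 x 220 x 12 mm board of about 0.35 kg, is hinged along the chest's rear (+x) top rim and its front edge swings up and back. Nothing holds it up: let go at any angle it falls shut.
- lid_handle (a point): Middle of the lid's brass handle bar: a level round bar 10 mm thick, 100 mm long along the chest's y (90 mm free between its two end arms), standing 50 mm out in front of the lid's front edge at mid-thickness of the lid; 106 mm above the counter while shut. The bar is round, so that it can turn between gripping fingers as the lid rises; nothing lies between bar and counter.
- lid_hinge (a point): Middle of the lid's hinge axis (axis along the chest's y), on the chest's rear top rim, 100 mm above the counter. The handle bar lies 210 mm from it along the lid and 6 mm off the lid's underside plane.
- bell: Bystander, not to be disturbed: loose brass counter bell, 68 dia x 50 high (sizes in mm). Origin: centre of its underside.
- weight: Bystander, not to be disturbed: loose small brass scale weight, 36 dia x 44 high, standing among the loose packs (sizes in mm). Origin: centre of its underside.
- jar_a: Bystander, not to be disturbed: loose lidded jar, 60 dia x 85 high (sizes in mm). Origin: centre of its underside.
- jar_b: Bystander, not to be disturbed: loose lidded jar, 60 dia x 100 high (sizes in mm). Origin: centre of its underside.
- bowl: Bystander, not to be disturbed: loose white bowl, 110 dia x 45 high (sizes in mm). Origin: centre of its underside.
- scoop: Bystander, not to be disturbed: loose spoon lying flat, about 200 long (sizes in mm). Origin: centre of its underside along its length.
Mind the look-alikes: they are no part of the job. What is shaped like the drum_tray but pink is not meant.

How it is judged (in metres and radians):
On the way:
1. both loose packs stand released in their own trays while the lid is still shut (x of drum in the frame of drum_tray between -0.035 and 0.035 m and y of drum in the frame of drum_tray between -0.08 and 0.08 m and z of drum in the frame of drum_tray between 0 and 0.01 m and angle between each of drum, carton's own z axis and vertical below 0.12 rad and linear speed of each of drum, carton below 0.02 m/s and contact force between each of drum, carton and the fingers below 0.05 N and x of carton in the frame of carton_tray between -0.035 and 0.035 m and y of carton in the frame of carton_tray between -0.08 and 0.08 m and z of carton in the frame of carton_tray between 0 and 0.01 m and value of joint lid below 0.1 rad), for 0.2 s.
At the end, for the whole second after the job is handed in: Each loose pack stands upright, released and at rest on the floor of the tray with its own kind (anywhere inside the tray); the lid is still, 60 degrees open give or take 7, carried by the robot (contact with the chest's lid over 0.3 N) and propped by nothing else (x of drum in the frame of drum_tray between -0.035 and 0.035 m and y of drum in the frame of drum_tray between -0.08 and 0.08 m and z of drum in the frame of drum_tray between 0 and 0.01 m and angle between each of drum, carton's own z axis and vertical below 0.12 rad and linear speed of each of drum, carton below 0.02 m/s and contact force between each of drum, carton and the fingers below 0.05 N and x of carton in the frame of carton_tray between -0.035 and 0.035 m and y of carton in the frame of carton_tray between -0.08 and 0.08 m and z of carton in the frame of carton_tray between 0 and 0.01 m and value of joint lid between 0.927 and 1.167 rad and velocity of joint lid between -0.05 and 0.05 rad/s and (contact force between chest and the fingers above 0.3 N or contact force between chest and the arm above 0.3 N) and contact force between chest and drum below 0.05 N and contact force between chest and carton below 0.05 N and contact force between chest and bell below 0.05 N and contact force between chest and weight below 0.05 N and contact force between chest and jar_a below 0.05 N and contact force between chest and jar_b below 0.05 N and contact force between chest and bowl below 0.05 N and contact force between chest and scoop below 0.05 N); the arm keeps its last pose, push and grip.
It fails at once if a bystander (bell, weight, jar, bowl or spoon) moved more than 30 mm (distance of any of bell, weight, jar_a, jar_b, bowl, scoop from where it was at the start of the episode above 0.03 m).
It fails at once if the loose round pack dropped from more than 45 mm up (height (world z) of drum above 0.045 m and contact force between drum and the fingers below 0.05 N).
It fails at once if the loose oblong pack dropped from more than 45 mm up (height (world z) of carton above 0.045 m and contact force between carton and the fingers below 0.05 N).
It also fails if it takes over 64 s, if anything falls off the work surface, if the arm or the gripper's body presses on something with over 40 N, if the wrist force passes 120 N, or if a joint passes its speed limit or range.

### The arm

A 7-joint arm with a two-finger parallel gripper is mounted at the origin on the work surface. World frame = base frame: x ahead of the robot, y to its left, z up, the work surface at z = 0. Lengths are in m, angles in degrees, forces in N, time in s.
With the tool pointing down it reaches from about 0.35 to 0.9 m from the base axis. Payload 19.9 kg.
Tool frame: the origin (TCP) lies midway between the tips of the shut fingers; the grasp point (between the pads) lies 19 mm behind it; z points along the fingers, y is the line along which they close (so a half turn about z gives the same grasp; the last joint's range is limited). The gripper opens to 85 mm and grips with 20 to 120 N. Pads are 22 mm wide; open, the fingers measure 114 mm over their backs; the gripper's body (76 mm by 85 mm) begins 54 mm behind the grasp point. The pads swing forward as they close: fully open they stand 13 mm farther back than shut.
Start: joints at [74.227, 23.915, -0.59, 92.452, 0.269, 63.638, -3.037], TCP at [0.145, -0.608, 0.231] pointing down, gripper open.
Joint ranges: [-161.28, 161.28], [-22.2, 115.67], [-73.04, 71.86], [3.21, 147.25], [-68.34, 248.33], [10.77, 114.83], [-161.83, 161.83]. Speed limits (degrees/s): [108.29, 108.29, 136.94, 136.94, 172.46, 172.46, 172.46].

### API

Orientations are given as a 3x3 rotation matrix whose columns are the frame's x, y, z axes.
In Python, from cell import ctrl gives the robot as it stands.
- The arm moves only by the tool send_rows, never from a script. Its argument "targets" is a list of rows, each a list of 6 numbers: the shift along the tool's x, y, z in m, then the turn, a rotation vector about the tool's x, y, z in degrees. In form: [[tx, ty, tz, rx, ry, rz], ...]. A call has exactly 5 rows; each row shifts and turns the commanded pose from where the row before left it, along the tool's axes as they then stand; what a row does not reach is not made up. A row lasts 1/12 s, in which the tool goes at most 41.7 mm and 7.16 degrees, less where a joint would pass 70% of its speed; a pose out of reach is approached as far as the arm can. A call with a gripper value outside its range is refused whole. "grip" is the closure, from -1 (fully open) to 1 (shut), set as the call begins (left out, the last holds). The fingers move at their own pace and stop on an object; the grip force is fixed at half the most. Time passes only in rows, so rows that do not move let the fingers close, or fill a call up. It gives the time, the measured TCP pose, the force, the opening and the grip force at its end, in the units of the state.
- ctrl.get_obs(): the state, without advancing time (a new reading comes with each control period).
- ctrl.camera(name): name is "scene" or "top"; returns the picture (400x640x3 uint8, red, green, blue); there is no depth.
- ctrl.calibration(name): a dict with "camera_matrix" (3x3 intrinsics, pixels), "distortion" ([k1, k2, p1, p2, k3] as OpenCV has them; the pictures are not rectified), "R" (3x3) and "t" (3): a world point X has camera coordinates R X + t. Camera axes: x right, y down, z forward; pixel columns grow to the right and rows downward; lengths in m; the calibration is good to about 2 mm. A picture is of the moment at which its call begins. calibration takes no time and is no camera call.
- ctrl.finish_job(): hands the job in; it is judged then, once.
The state is a dict: "time_s": time; "joint_pos": joint angles; "joint_vel": joint speeds; "effort": joint torques, N m; "tcp_pos": TCP position; "ee_rot": TCP orientation; "force": force on the tool from outside, world axes, zero at the start; "ft_torque": the same for the moment, N m; "width": opening from 0.0 (shut) to 1.0 (fully open); "grasp_force": force on a finger pad.
Only numpy, scipy, OpenCV 4.12 (cv2) and the standard library are available. Lean on these libraries where they do the work, as an engineer would, in place of code of your own. Each camera call takes 0.05 s, during which the arm holds its last target. There are 200 camera calls.

## Working session

There is one attempt and no reset: what is moved stays moved. The work goes in short steps, Python scripts to look and compute and a tool call to move; the robot and the scene stay as the last step left them, time stands still between calls to the robot, and variables do not carry over. Pictures are saved under pics/ and viewed, at most 10 in all, crops included, and the job is handed in when it is done.

Besides the shell and the picture viewer there is one more tool, called as name(argument=value, ...) on one line, values as JSON. send_rows: Moves the arm, as the interface text tells. Its arguments: {"type":"object","properties":{"targets":{"type":"array"},"grip":{"type":"number"}},"required":["targets"]}

```bash
mkdir -p pics; ls
python3 - <<'E'
from cell import ctrl
import cv2,numpy as np
o=ctrl.get_obs()
print(o['time_s'],o['tcp_pos'],np.round(o['ee_rot'],3),o['width'])
for n in('scene','top'):
    im=ctrl.camera(n);cv2.imwrite(f'pics/{n}0.png',im[:,:,::-1])
    c=ctrl.calibration(n);print(n,c['camera_matrix'],c['distortion'],np.round(c['R'],3),c['t'])
E
```

```text
pics
0.0 [ 0.14469661 -0.6076702   0.23065164] [[ 0.973  0.232 -0.   ]
 [ 0.232 -0.973  0.001]
 [-0.    -0.001 -1.   ]] 1.0032626570174454
scene [[381.31011012   0.         315.57643665]
 [  0.         381.31011012 197.43774228]
 [  0.           0.           1.        ]] [0.00171452 0.         0.         0.         0.        ] [[-0.338  0.941  0.007]
 [ 0.596  0.22  -0.772]
 [-0.728 -0.257 -0.635]] [ 0.12853602 -0.17459505  1.42361549]
top [[404.04809306   0.         328.95081585]
 [  0.         404.04809306 202.30641359]
 [  0.           0.           1.        ]] [0.01617588 0.         0.         0.         0.        ] [[ 0.008 -1.     0.018]
 [-0.998 -0.009 -0.064]
 [ 0.064 -0.017 -0.998]] [-0.00876933  0.44952865  1.27812392]
```

View pics/top0.png

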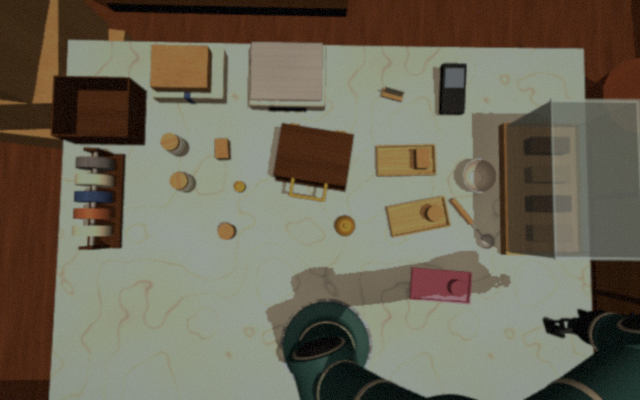

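View pics/scene0.png

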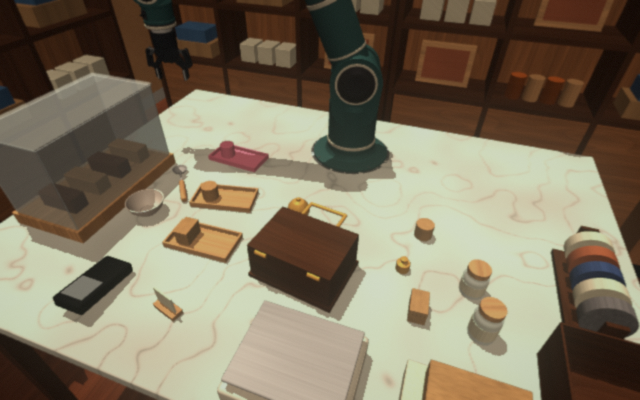

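The top view shows: drum ~(227,231), carton (222,149), weight (240,186), jars (171,142)/(181,181), bell (344,225), drum tray (418,216), carton tray (405,160), and the chest (313,158) with its handle at (308,195). In both trays the fixed pack is at the right-hand (-y) end, so the free half is on the left.

```bash
cat > h.py <<'E'
import cv2,numpy as np
from cell import ctrl
def ray(n,uv,z):
    c=ctrl.calibration(n);R=np.array(c['R']);t=np.array(c['t'])
    p=cv2.undistortPoints(np.array(uv,float).reshape(-1,1,2),np.array(c['camera_matrix']),np.array(c['distortion'])).reshape(-1,2)
    d=np.c_[p,np.ones(len(p))]@R; o=-R.T@t
    return o+d*((z-o[2])/d[:,2])[:,None]
def proj(n,X):
    c=ctrl.calibration(n);return cv2.projectPoints(np.array(X,float).reshape(-1,3),cv2.Rodrigues(np.array(c['R']))[0],np.array(c['t']),np.array(c['camera_matrix']),np.array(c['distortion']))[0].reshape(-1,2)
E
python3 - <<'E'
from h import *
im=cv2.imread('pics/top0.png');hsv=cv2.cvtColor(im,cv2.COLOR_BGR2HSV)
for p in [(227,231),(222,149),(240,186),(385,216),(385,160),(432,213),(423,158),(313,158),(308,195),(300,230),(171,142)]: print(p,hsv[p[1],p[0]])
m=((hsv[...,0]<28)&(hsv[...,1]>85)&(hsv[...,2]>40)).astype(np.uint8)*255
m[:115]=0;m[262:]=0;m[:,:150]=0;m[:,485:]=0
cs,_=cv2.findContours(m,cv2.RETR_EXTERNAL,cv2.CHAIN_APPROX_NONE)
big=cv2.resize(im[110:260,150:460],None,fx=2.55,fy=2.55,interpolation=cv2.INTER_CUBIC)
for c in cs:
    if cv2.contourArea(c)<40: continue
    r=cv2.minAreaRect(c);b=cv2.boxPoints(r)
    print(np.round(r[0],1),np.round(r[1],1),round(r[2],1),'z0.046',np.round(ray('top',[r[0]],.046)[0,:2],3),'box z.018',np.round(ray('top',b,.018)[:,:2],3).tolist())
    cv2.polylines(big,[((c-[150,110])*2.55).astype(int)],True,(0,255,0),1)
cv2.imwrite('pics/crop1.png',big)
c=ctrl.calibration('top');print('cam',-np.array(c['R']).T@c['t'])
E
```

```text
(227, 231) [ 17 146 145]
(222, 149) [ 16 150 146]
(240, 186) [ 21 169 143]
(385, 216) [ 42  22 149]
(385, 160) [ 20 132 147]
(432, 213) [ 16 152 148]
(423, 158) [ 16 146 148]
(313, 158) [ 10 181  69]
(308, 195) [ 23  69 119]
(300, 230) [ 40  34 157]
(171, 142) [ 18 141 145]
[225.9 231.2] [17.  15.7] 26.6 z0.046 [0.355 0.313] box z.018 [[0.345, 0.354], [0.389, 0.334], [0.365, 0.285], [0.321, 0.306]]
[344.5 225.5] [19. 19.] 90.0 z0.046 [ 0.376 -0.053] box z.018 [[0.406, -0.024], [0.406, -0.085], [0.346, -0.085], [0.346, -0.025]]
[461.3 211. ] [31.7  5.8] 50.7 z0.046 [ 0.424 -0.419] box z.018 [[0.458, -0.39], [0.47, -0.404], [0.392, -0.468], [0.38, -0.453]]
[417.6 216.1] [31.  59.6] 78.7 z0.046 [ 0.407 -0.282] box z.018 [[0.437, -0.185], [0.476, -0.373], [0.379, -0.391], [0.34, -0.204]]
[239.5 186. ] [10. 11.] 90.0 z0.046 [0.496 0.275] box z.018 [[0.515, 0.298], [0.515, 0.263], [0.483, 0.263], [0.483, 0.297]]
[178.5 180.5] [17. 17.] 90.0 z0.046 [0.511 0.463] box z.018 [[0.541, 0.501], [0.542, 0.447], [0.487, 0.446], [0.487, 0.499]]
[405.5 159.8] [30.6 59.2] 88.6 z0.046 [ 0.584 -0.244] box z.018 [[0.635, -0.153], [0.642, -0.345], [0.543, -0.347], [0.536, -0.156]]
[222.  148.5] [21. 14.] 90.0 z0.046 [0.613 0.332] box z.018 [[0.652, 0.362], [0.653, 0.317], [0.585, 0.316], [0.585, 0.36]]
[169.8 141.8] [17.7 17. ] 45.0 z0.046 [0.632 0.494] box z.018 [[0.638, 0.543], [0.678, 0.507], [0.638, 0.466], [0.599, 0.503]]
[311.6 162.8] [73.4 72.5] 9.1 z0.046 [0.571 0.051] box z.018 [[0.478, 0.185], [0.71, 0.152], [0.675, -0.082], [0.443, -0.047]]
cam [0.36686338 0.01737438 1.3041714 ]
```

View pics/crop1.png

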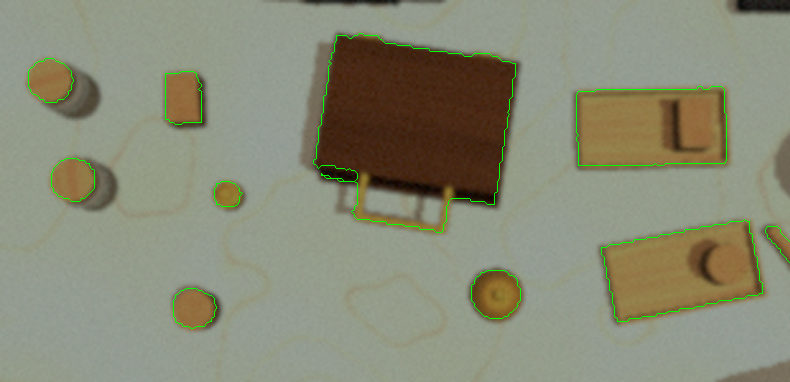

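The overlaid contours match the objects well. Next I'll check the drum, carton, tray and handle against the scene view.

Run:
```python
from h import *
a=cv2.imread('pics/scene0.png');hs=cv2.cvtColor(a,cv2.COLOR_BGR2HSV);at=cv2.imread('pics/top0.png');ht=cv2.cvtColor(at,cv2.COLOR_BGR2HSV)
def comps(h,roi,s=85):
    x0,y0,x1,y1=roi;m=((h[...,0]<28)&(h[...,1]>s)&(h[...,2]>40)).astype(np.uint8)*255
    k=np.zeros_like(m);k[y0:y1,x0:x1]=m[y0:y1,x0:x1]
    cs,_=cv2.findContours(k,cv2.RETR_EXTERNAL,cv2.CHAIN_APPROX_NONE);return max(cs,key=cv2.contourArea)
for n,rt,rs in [('drum',(210,215,245,250),(410,213,440,246)),('carton',(210,135,235,165),(403,284,434,327)),('weight',(230,175,250,197),(393,252,413,277))]:
    for v,h,r in(('top',ht,rt),('scene',hs,rs)):
        c=comps(h,r);q=cv2.minAreaRect(c);x,y,w,hh=cv2.boundingRect(c);b=(x+(w-1)/2,y+(hh-1)/2)
        print(n,v,(x,y,w,hh),q[2],np.round(ray(v,[b],.023)[0],3))
# carton top face in top view: left edge z.046, right edge z0
c=comps(ht,(210,135,235,165));print(c[:,0].min(0),c[:,0].max(0));l=ray('top',[[c[:,0,0].min()-.5,149]],.046)[0];r=ray('top',[[c[:,0,0].max()+.5,149]],0)[0];print('carton y l,r',l,r)
pts=c[:,0];L=np.array([pts[pts[:,1]==v,0].min() for v in range(142,157)]);R=np.array([pts[pts[:,1]==v,0].max() for v in range(142,157)]);print(L,R)
# handle: yellow
for v,h,roi in(('top',ht,(280,184,335,203)),('scene',hs,(296,198,352,232))):
    x0,y0,x1,y1=roi;s=h[y0:y1,x0:x1];m=((s[...,0]>16)&(s[...,0]<32)&(s[...,1]>90)&(s[...,2]>70))
    print(v);print('\n'.join(''.join('#' if k else '.' for k in row) for row in m))
```

```text
drum top (218, 223, 18, 17) 26.56505012512207 [0.356 0.317 0.023]
drum scene (415, 218, 20, 23) 6.34019136428833 [0.355 0.315 0.023]
carton top (215, 138, 15, 22) 90.0 [0.618 0.337 0.023]
carton scene (408, 288, 22, 37) 6.340191841125488 [0.616 0.335 0.023]
weight top (234, 181, 12, 11) 90.0 [0.498 0.279 0.023]
weight scene (396, 256, 14, 18) 90.0 [0.505 0.28  0.023]
[215 138] [229 159]
carton y l,r [0.61126875 0.35486841 0.046     ] [0.62081835 0.31890756 0.        ]
[215 215 215 215 215 215 215 215 215 215 215 215 215 215 215] [228 229 229 228 229 229 229 229 229 229 229 229 229 229 229]
top
...........###..............................####.......
..........###...............#...............####.......
..........###...............................####.......
..........###...............................####.......
..........###..............................#####.......
..........###...............................###........
..........##................................###........
.........###...............................###.........
.........####..............................###.....
[... 1808 characters left out ...]
.....####.......
............................................####........
...........................................#####........
..........................................#####.........
..........................................####..........
.........................................####...........
........................................#####...........
...........................................#............
........................................................
........................................................
........................................................
........................................................
........................................................
```

send_rows(targets=[[0.04,0,0,0,0,2.7],[0.04,0,0,0,0,2.7],[0.03,-0.025,0,0,0,2.7],[0.02,-0.03,0,0,0,2.7],[0.02,-0.03,0,0,0,2.7]], grip=-0.6)

```text
time_s: 0.52
tcp_pos: [0.284, -0.4986, 0.2303]
ee_rot: [[1.0, -0.006, -0.003], [-0.006, -1.0, 0.001], [-0.003, -0.001, -1.0]]
force: [-96.1, -35.7, -10.0]
width: 0.803
grasp_force: 0.0
```

Run:
```python
from h import *
o=ctrl.get_obs();print(o['tcp_pos'],o['force'],np.round(o['joint_vel'],1))
print(ray('top',[[307,197],[292,194.8],[322,199.4]],.106))
print(ray('scene',[[321,208.2],[345,217],[311,204.3]],.106))
```

```text
[ 0.2839608  -0.49858459  0.23030825] [-96.11843392 -35.65120127 -10.00017969] [-30.9 -22.7   2.7  33.7   7.6  -6.8 -73.1]
[[0.45891456 0.06204975 0.106     ]
 [0.46504629 0.10663474 0.106     ]
 [0.45218151 0.01742238 0.106     ]]
[[0.46187818 0.043926   0.106     ]
 [0.47306345 0.11328307 0.106     ]
 [0.45613952 0.01359904 0.106     ]]
```

send_rows(targets=[[0,0,0,0,0,0],[0,-0.003,0,0,0,0],[0.005,-0.01,0,0,0,0],[0.008,-0.017,0,0,0,0],[0.01,-0.022,0,0,0,0]])

```text
time_s: 0.93
tcp_pos: [0.3073, -0.4483, 0.2309]
ee_rot: [[1.0, -0.004, -0.0], [-0.004, -1.0, 0.0], [-0.0, -0.0, -1.0]]
force: [0.4, -0.2, -0.9]
width: 0.799
grasp_force: 0.0
```

send_rows(targets=[[0.013,-0.028,0,0,0,0],[0.016,-0.033,0,0,0,0],[0.017,-0.035,0,0,0,0],[0.017,-0.036,0,0,0,0],[0.016,-0.036,0,0,0,0]])

```text
time_s: 1.35
tcp_pos: [0.3878, -0.2785, 0.2313]
ee_rot: [[1.0, -0.003, 0.0], [-0.003, -1.0, -0.0], [0.0, 0.0, -1.0]]
force: [0.7, -0.2, 0.4]
width: 0.799
grasp_force: 0.0
```

send_rows(targets=[[0.013,-0.037,0,0,0,0],[0.009,-0.037,0,0,0,0],[0.006,-0.037,0,0,0,0],[0.003,-0.037,0,0,0,0],[0,-0.037,0,0,0,0]])

```text
time_s: 1.77
tcp_pos: [0.4189, -0.0935, 0.2313]
ee_rot: [[1.0, -0.002, 0.0], [-0.002, -1.0, 0.0], [0.0, -0.0, -1.0]]
force: [0.3, -0.7, 0.0]
width: 0.796
grasp_force: 0.0
```

send_rows(targets=[[0,-0.037,0,0,0,0],[0,-0.037,0,0,0,0],[0,-0.037,0,0,0,0],[-0.003,-0.037,0,0,0,0],[-0.006,-0.037,0,0,0,0]])

```text
time_s: 2.18
tcp_pos: [0.4101, 0.0915, 0.2314]
ee_rot: [[1.0, -0.003, 0.001], [-0.003, -1.0, 0.0], [0.001, -0.0, -1.0]]
force: [0.8, -0.1, -0.1]
width: 0.799
grasp_force: 0.0
```

send_rows(targets=[[-0.008,-0.036,0,0,0,0],[-0.009,-0.034,0.005,0,0,0],[-0.009,-0.03,0.01,0,0,0],[-0.008,-0.024,0.015,0,0,0],[-0.006,-0.016,0.015,0,0,0]])

```text
time_s: 2.6
tcp_pos: [0.3698, 0.2324, 0.1861]
ee_rot: [[1.0, -0.001, 0.001], [-0.001, -1.0, 0.001], [0.001, -0.001, -1.0]]
force: [0.6, -0.1, -0.6]
width: 0.8
grasp_force: 0.0
```

send_rows(targets=[[-0.003,-0.008,0.015,0,0,0],[0,0,0.01,0,0,0],[0,0,0.005,0,0,0],[0,0,0,0,0,0],[0,0,0,0,0,0]])

```text
time_s: 3.02
tcp_pos: [0.3679, 0.2374, 0.1566]
ee_rot: [[1.0, -0.003, -0.0], [-0.003, -1.0, 0.0], [-0.0, -0.0, -1.0]]
force: [0.3, 0.9, 0.5]
width: 0.799
grasp_force: 0.0
```

send_rows(targets=[[-0.002,-0.012,0,0,0,0],[-0.003,-0.02,0,0,0,0],[-0.003,-0.022,0,0,0,0],[-0.003,-0.018,0.005,0,0,0],[-0.001,-0.007,0.015,0,0,0]])

```text
time_s: 3.43
tcp_pos: [0.3566, 0.3198, 0.1385]
ee_rot: [[1.0, -0.002, 0.004], [-0.002, -1.0, 0.003], [0.004, -0.003, -1.0]]
force: [0.8, -0.2, 0.2]
width: 0.801
grasp_force: 0.0
```

send_rows(targets=[[0,0,0.015,0,0,0],[0,0,0.015,0,0,0],[0,0,0.01,0,0,0],[0,0,0.005,0,0,0],[0,0,0,0,0,0]])

```text
time_s: 3.85
tcp_pos: [0.3557, 0.3166, 0.091]
ee_rot: [[1.0, -0.003, -0.001], [-0.003, -1.0, -0.0], [-0.001, 0.0, -1.0]]
force: [-0.4, -0.4, -0.1]
width: 0.806
grasp_force: 0.0
```

Run:
```python
from h import *
im=ctrl.camera('top');a=im[200:260,190:270,::-1]
b=ctrl.camera('scene')[190:260,380:470,::-1]
cv2.imwrite('pics/p2.png',np.hstack([cv2.resize(a,(400,300),interpolation=2),cv2.resize(b,(386,300),interpolation=2)]))
print(ctrl.get_obs()['tcp_pos'])
```

```text
[0.35594031 0.31718268 0.09200887]
```

View pics/p2.png

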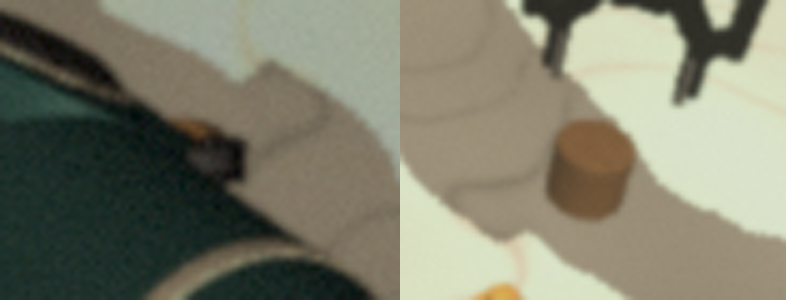

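The scene crop shows the drum centred below the open fingers (fingertips at crop (550,70) and (685,100)). I'll descend and grip it.

send_rows(targets=[[0,0,0.01,0,0,0],[0,0,0.02,0,0,0],[0,0,0.02,0,0,0],[0,0,0.015,0,0,0],[0,0,0.006,0,0,0]])

```text
time_s: 4.37
tcp_pos: [0.355, 0.3166, 0.0187]
ee_rot: [[1.0, -0.002, -0.001], [-0.002, -1.0, -0.001], [-0.001, 0.001, -1.0]]
force: [-0.8, -0.1, 0.2]
width: 0.802
grasp_force: 0.0
```

send_rows(targets=[[0,0,0,0,0,0],[0,0,0,0,0,0],[0,0,0,0,0,0],[0,0,0,0,0,0],[0,0,0,0,0,0]], grip=1)

```text
time_s: 4.78
tcp_pos: [0.3558, 0.3173, 0.0209]
ee_rot: [[1.0, -0.002, 0.001], [-0.002, -1.0, 0.001], [0.001, -0.001, -1.0]]
force: [-0.1, 0.8, -1.9]
width: 0.566
grasp_force: 61.9
```

send_rows(targets=[[0,0,0,0,0,0],[0,0,0,0,0,0],[0,0,0,0,0,0],[0,0,0,0,0,0],[0,0,0,0,0,0]])

```text
time_s: 5.2
tcp_pos: [0.3559, 0.3173, 0.0208]
ee_rot: [[1.0, -0.002, 0.001], [-0.002, -1.0, 0.0], [0.001, -0.0, -1.0]]
force: [0.0, -0.7, 7.3]
width: 0.562
grasp_force: 62.4
```

send_rows(targets=[[0,0,-0.006,0,0,0],[0,0,-0.015,0,0,0],[0,0,-0.025,0,0,0],[0,0,-0.03,0,0,0],[0.004,0.01,-0.03,0,0,0]])

```text
time_s: 5.62
tcp_pos: [0.3582, 0.3083, 0.1278]
ee_rot: [[1.0, 0.001, -0.001], [0.001, -1.0, 0.001], [-0.001, -0.001, -1.0]]
force: [0.3, 1.6, -0.4]
width: 0.569
grasp_force: 62.2
```

send_rows(targets=[[0.008,0.02,-0.025,0,0,0],[0.01,0.028,-0.02,0,0,0],[0.01,0.034,-0.01,0,0,0],[0.008,0.036,0,0,0,0],[0.005,0.036,0,0,0,0]])

```text
time_s: 6.03
tcp_pos: [0.4008, 0.1515, 0.1824]
ee_rot: [[1.0, -0.002, 0.002], [-0.002, -1.0, 0.0], [0.002, -0.0, -1.0]]
force: [1.7, -1.0, -1.6]
width: 0.566
grasp_force: 62.2
```

send_rows(targets=[[0.003,0.036,0,0,0,0],[0,0.036,0,0,0,0],[0,0.036,0,0,0,0],[0,0.036,0,0,0,0],[0,0.036,0,0,0,0]])

```text
time_s: 6.45
tcp_pos: [0.4023, -0.0286, 0.1818]
ee_rot: [[1.0, -0.002, 0.001], [-0.002, -1.0, -0.0], [0.001, 0.0, -1.0]]
force: [0.8, 0.7, -1.1]
width: 0.564
grasp_force: 62.2
```

send_rows(targets=[[0,0.036,0,0,0,0],[0,0.036,0,0,0,0],[0,0.034,0,0,0,0],[0,0.03,0,0,0,0],[0,0.022,0,0,0,0]])

```text
time_s: 6.87
tcp_pos: [0.402, -0.1875, 0.1817]
ee_rot: [[1.0, -0.004, 0.0], [-0.004, -1.0, -0.0], [0.0, 0.0, -1.0]]
force: [-0.3, 0.4, -1.3]
width: 0.568
grasp_force: 62.2
```

send_rows(targets=[[0,0.014,0.005,0,0,0],[0,0.006,0.01,0,0,0],[0,0,0.01,0,0,0],[0,0,0.005,0,0,0],[0,0,0,0,0,0]])

```text
time_s: 7.28
tcp_pos: [0.4019, -0.2034, 0.1499]
ee_rot: [[1.0, -0.0, -0.002], [-0.0, -1.0, 0.002], [-0.002, -0.002, -1.0]]
force: [-1.0, 0.5, -1.2]
width: 0.566
grasp_force: 62.2
```

send_rows(targets=[[0,0.005,0,0,0,0],[-0.001,0.01,0.005,0,0,0],[-0.001,0.012,0.015,0,0,0],[-0.001,0.007,0.02,0,0,0],[-0.001,0.003,0.02,0,0,0]])

```text
time_s: 7.7
tcp_pos: [0.3987, -0.2438, 0.091]
ee_rot: [[1.0, -0.003, 0.002], [-0.003, -1.0, -0.001], [0.002, 0.001, -1.0]]
force: [0.4, -0.5, -1.3]
width: 0.563
grasp_force: 62.2
```

send_rows(targets=[[0,0,0.015,0,0,0],[0,0,0.012,0,0,0],[0,0,0.01,0,0,0],[0,0,0.008,0,0,0],[0,0,0.005,0,0,0]])

```text
time_s: 8.12
tcp_pos: [0.3984, -0.2421, 0.0406]
ee_rot: [[1.0, -0.002, -0.0], [-0.002, -1.0, 0.0], [-0.0, -0.0, -1.0]]
force: [0.5, 0.5, -2.0]
width: 0.562
grasp_force: 62.2
```

send_rows(targets=[[0,0,0.004,0,0,0],[0,0,0.003,0,0,0],[0,0,0.002,0,0,0],[0,0,0.001,0,0,0],[0,0,0,0,0,0]])

```text
time_s: 8.53
tcp_pos: [0.3986, -0.242, 0.0314]
ee_rot: [[1.0, -0.002, 0.0], [-0.002, -1.0, -0.0], [0.0, 0.0, -1.0]]
force: [-0.8, -0.4, -1.8]
width: 0.564
grasp_force: 62.2
```

send_rows(targets=[[0,0,0.001,0,0,0],[0,0,0.001,0,0,0],[0,0,0.001,0,0,0],[0,0,0.001,0,0,0],[0,0,0,0,0,0]])

```text
time_s: 8.95
tcp_pos: [0.3984, -0.2419, 0.0271]
ee_rot: [[1.0, -0.002, -0.0], [-0.002, -1.0, 0.0], [-0.0, -0.0, -1.0]]
force: [-0.6, 0.3, -2.0]
width: 0.565
grasp_force: 62.2
```

send_rows(targets=[[0,0,0.0005,0,0,0],[0,0,0.0005,0,0,0],[0,0,0.0005,0,0,0],[0,0,0,0,0,0],[0,0,0,0,0,0]])

```text
time_s: 9.37
tcp_pos: [0.3985, -0.242, 0.0258]
ee_rot: [[1.0, -0.002, 0.0], [-0.002, -1.0, 0.0], [0.0, -0.0, -1.0]]
force: [-0.9, 1.0, 1.8]
width: 0.562
grasp_force: 62.6
```

Contact with the tray floor shows in the force reading. I'll release and head for the carton.

send_rows(targets=[[0,0,0,0,0,0],[0,0,0,0,0,0],[0,0,0,0,0,0],[0,0,0,0,0,0],[0,0,0,0,0,0]], grip=-0.5)

```text
time_s: 9.78
tcp_pos: [0.3985, -0.242, 0.0258]
ee_rot: [[1.0, -0.002, -0.0], [-0.002, -1.0, 0.0], [-0.0, -0.0, -1.0]]
force: [-0.7, -0.7, -0.1]
width: 0.752
grasp_force: 0.0
```

send_rows(targets=[[0,0,-0.005,0,0,0],[0,0,-0.01,0,0,0],[0,0,-0.02,0,0,0],[0,0,-0.03,0,0,0],[0,0,-0.035,0,0,0]])

```text
time_s: 10.2
tcp_pos: [0.3977, -0.2414, 0.1268]
ee_rot: [[1.0, -0.002, -0.002], [-0.002, -1.0, 0.001], [-0.002, -0.001, -1.0]]
force: [-0.3, -0.7, 0.3]
width: 0.752
grasp_force: 0.0
```

send_rows(targets=[[0.004,-0.01,-0.035,0,0,0],[0.006,-0.02,-0.03,0,0,0],[0.008,-0.028,-0.02,0,0,0],[0.01,-0.032,-0.01,0,0,0],[0.01,-0.034,0,0,0,0]])

```text
time_s: 10.62
tcp_pos: [0.4377, -0.1173, 0.2243]
ee_rot: [[1.0, -0.003, 0.004], [-0.003, -1.0, -0.002], [0.004, 0.002, -1.0]]
force: [2.0, -0.2, 0.1]
width: 0.751
grasp_force: 0.0
```

send_rows(targets=[[0.01,-0.034,0,0,0,0],[0.012,-0.034,0,0,0,0],[0.012,-0.034,0,0,0,0],[0.012,-0.034,0,0,0,0],[0.012,-0.034,0,0,0,0]])

```text
time_s: 11.03
tcp_pos: [0.4951, 0.0536, 0.2219]
ee_rot: [[1.0, -0.002, 0.001], [-0.002, -1.0, -0.0], [0.001, 0.0, -1.0]]
force: [1.2, -0.6, 0.6]
width: 0.748
grasp_force: 0.0
```

send_rows(targets=[[0.013,-0.034,0,0,0,0],[0.013,-0.034,0,0,0,0],[0.013,-0.034,0,0,0,0],[0.013,-0.034,0,0,0,0],[0.013,-0.032,0,0,0,0]])

```text
time_s: 11.45
tcp_pos: [0.5605, 0.2216, 0.2219]
ee_rot: [[1.0, -0.002, 0.001], [-0.002, -1.0, 0.0], [0.001, -0.0, -1.0]]
force: [1.7, -0.9, 0.2]
width: 0.75
grasp_force: 0.0
```

send_rows(targets=[[0.013,-0.026,0,0,0,0],[0.012,-0.018,0,0,0,0],[0.008,-0.01,0,0,0,0],[0.004,-0.004,0,0,0,0],[0,0,0,0,0,0]])

```text
time_s: 11.87
tcp_pos: [0.5975, 0.2782, 0.2212]
ee_rot: [[1.0, -0.001, -0.0], [-0.001, -1.0, 0.0], [-0.0, -0.0, -1.0]]
force: [0.3, 0.2, 0.2]
width: 0.748
grasp_force: 0.0
```

send_rows(targets=[[0.003,-0.008,0.005,0,0,0],[0.005,-0.016,0.01,0,0,0],[0.006,-0.018,0.02,0,0,0],[0.004,-0.012,0.025,0,0,0],[0.001,-0.004,0.025,0,0,0]])

```text
time_s: 12.28
tcp_pos: [0.6165, 0.3372, 0.1352]
ee_rot: [[1.0, -0.001, 0.001], [-0.001, -1.0, 0.001], [0.001, -0.001, -1.0]]
force: [-0.0, -0.3, -0.7]
width: 0.748
grasp_force: 0.0
```

send_rows(targets=[[0,0,0.02,0,0,0],[0,0,0.012,0,0,0],[0,0,0.005,0,0,0],[0,0,0,0,0,0],[0,0,0,0,0,0]])

```text
time_s: 12.7
tcp_pos: [0.617, 0.3355, 0.1]
ee_rot: [[1.0, -0.002, 0.001], [-0.002, -1.0, 0.001], [0.001, -0.001, -1.0]]
force: [-0.3, -0.0, 0.7]
width: 0.743
grasp_force: 0.0
```

Run:
```python
from h import *
t=ctrl.camera('top');s=ctrl.camera('scene')
r=lambda a,w:cv2.resize(a[:,:,::-1],(w,290),interpolation=2)
cv2.imwrite('pics/p3.png',np.vstack([np.hstack([r(t[110:190,180:280],360),r(s[240:340,360:480],400)]),np.hstack([r(t[180:260,370:480],360),r(s[160:240,160:290],400)])]))
o=ctrl.get_obs();print(o['tcp_pos']);print(proj('scene',[[.617,.336,.051],[.398,-.242,.051]]),proj('top',[.398,-.242,.051]))
```

```text
[0.61715165 0.33575578 0.10035915]
[[420.91593882 298.95875825]
 [239.05409512 187.56880488]] [[405.28107367 218.81492179]]
```

View pics/p3.png

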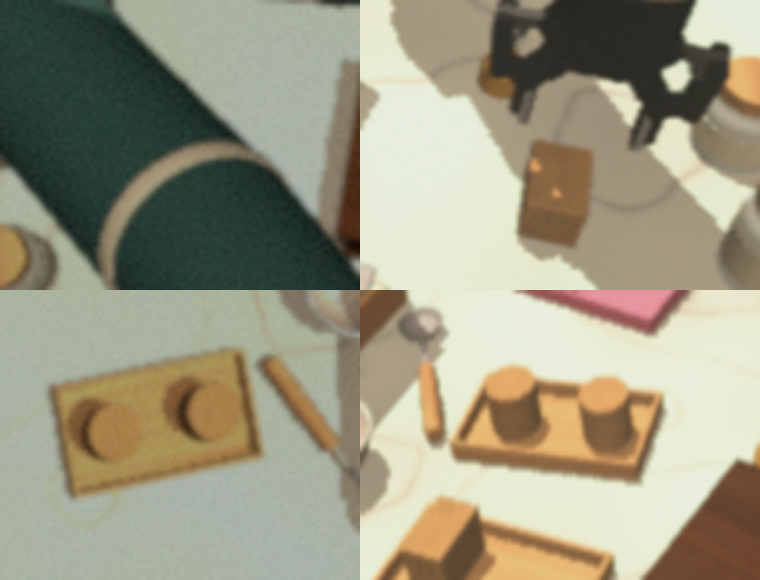

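The drum stands upright in its tray, and the fingers straddle the carton. I'll descend and grip it.

send_rows(targets=[[0,0,0.01,0,0,0],[0,0,0.022,0,0,0],[0,0,0.022,0,0,0],[0,0,0.017,0,0,0],[0,0,0.008,0,0,0]])

```text
time_s: 13.22
tcp_pos: [0.6156, 0.335, 0.0172]
ee_rot: [[1.0, -0.002, -0.002], [-0.002, -1.0, -0.001], [-0.002, 0.001, -1.0]]
force: [0.2, -0.2, -1.2]
width: 0.755
grasp_force: 0.0
```

send_rows(targets=[[0,0,0,0,0,0],[0,0,0,0,0,0],[0,0,0,0,0,0],[0,0,0,0,0,0],[0,0,0,0,0,0]], grip=1)

```text
time_s: 13.63
tcp_pos: [0.6169, 0.3358, 0.0207]
ee_rot: [[1.0, -0.002, 0.001], [-0.002, -1.0, 0.001], [0.001, -0.001, -1.0]]
force: [0.2, 0.1, -1.6]
width: 0.459
grasp_force: 59.3
```

send_rows(targets=[[0,0,0,0,0,0],[0,0,0,0,0,0],[0,0,0,0,0,0],[0,0,0,0,0,0],[0,0,0,0,0,0]])

```text
time_s: 14.05
tcp_pos: [0.6168, 0.3357, 0.0204]
ee_rot: [[1.0, -0.002, 0.001], [-0.002, -1.0, 0.0], [0.001, -0.0, -1.0]]
force: [-0.3, -1.0, 6.9]
width: 0.464
grasp_force: 59.9
```

send_rows(targets=[[0,0,-0.006,0,0,0],[0,0,-0.015,0,0,0],[0,0,-0.025,0,0,0],[0,0,-0.034,0,0,0],[0,0,-0.036,0,0,0]])

```text
time_s: 14.47
tcp_pos: [0.6159, 0.3355, 0.1375]
ee_rot: [[1.0, -0.001, -0.001], [-0.001, -1.0, -0.0], [-0.001, 0.0, -1.0]]
force: [0.9, 0.1, -1.2]
width: 0.464
grasp_force: 59.4
```

send_rows(targets=[[0,0.01,-0.034,0,0,0],[0,0.02,-0.028,0,0,0],[-0.002,0.028,-0.016,0,0,0],[-0.002,0.034,-0.006,0,0,0],[-0.003,0.036,0,0,0,0]])

```text
time_s: 14.88
tcp_pos: [0.6094, 0.2076, 0.2231]
ee_rot: [[1.0, -0.0, 0.004], [-0.0, -1.0, 0.001], [0.004, -0.001, -1.0]]
force: [1.4, -0.1, -1.3]
width: 0.462
grasp_force: 59.5
```

send_rows(targets=[[-0.003,0.036,0,0,0,0],[-0.003,0.036,0,0,0,0],[-0.003,0.036,0,0,0,0],[-0.003,0.036,0,0,0,0],[-0.003,0.036,0,0,0,0]])

```text
time_s: 15.3
tcp_pos: [0.5935, 0.0262, 0.2211]
ee_rot: [[1.0, -0.001, 0.001], [-0.001, -1.0, -0.0], [0.001, 0.0, -1.0]]
force: [0.2, -0.9, -1.4]
width: 0.463
grasp_force: 59.5
```

send_rows(targets=[[-0.003,0.036,0,0,0,0],[-0.003,0.036,0,0,0,0],[-0.002,0.034,0,0,0,0],[0,0.03,0,0,0,0],[0,0.022,0,0,0,0]])

```text
time_s: 15.72
tcp_pos: [0.5851, -0.1334, 0.2211]
ee_rot: [[1.0, -0.004, 0.001], [-0.004, -1.0, -0.001], [0.001, 0.001, -1.0]]
force: [0.4, -0.6, -1.7]
width: 0.461
grasp_force: 59.5
```

send_rows(targets=[[0,0.014,0.005,0,0,0],[0,0.006,0.015,0,0,0],[0,0,0.015,0,0,0],[0,0,0.005,0,0,0],[0,0,0,0,0,0]])

```text
time_s: 16.13
tcp_pos: [0.5851, -0.1493, 0.179]
ee_rot: [[1.0, -0.001, -0.002], [-0.001, -1.0, 0.001], [-0.002, -0.001, -1.0]]
force: [0.2, 0.1, -0.8]
width: 0.463
grasp_force: 59.5
```

send_rows(targets=[[0,0.007,0,0,0,0],[0.001,0.014,0.005,0,0,0],[0.001,0.016,0.015,0,0,0],[0,0.01,0.022,0,0,0],[0,0.004,0.025,0,0,0]])

```text
time_s: 16.55
tcp_pos: [0.5882, -0.2049, 0.1133]
ee_rot: [[1.0, -0.004, 0.003], [-0.004, -1.0, -0.002], [0.003, 0.002, -1.0]]
force: [-0.4, -0.2, -2.1]
width: 0.461
grasp_force: 59.5
```

send_rows(targets=[[0,0,0.022,0,0,0],[0,0,0.018,0,0,0],[0,0,0.014,0,0,0],[0,0,0.01,0,0,0],[0,0,0.006,0,0,0]])

```text
time_s: 16.97
tcp_pos: [0.5875, -0.2018, 0.042]
ee_rot: [[1.0, -0.002, -0.0], [-0.002, -1.0, 0.0], [-0.0, -0.0, -1.0]]
force: [0.3, 0.5, -0.8]
width: 0.462
grasp_force: 59.5
```

send_rows(targets=[[0,0,0.004,0,0,0],[0,0,0.003,0,0,0],[0,0,0.002,0,0,0],[0,0,0.001,0,0,0],[0,0,0,0,0,0]])

```text
time_s: 17.38
tcp_pos: [0.5877, -0.2014, 0.0331]
ee_rot: [[1.0, -0.002, 0.0], [-0.002, -1.0, -0.0], [0.0, 0.0, -1.0]]
force: [-0.9, -0.5, -0.3]
width: 0.463
grasp_force: 59.5
```

send_rows(targets=[[0,0,0.002,0,0,0],[0,0,0.002,0,0,0],[0,0,0.0015,0,0,0],[0,0,0.001,0,0,0],[0,0,0,0,0,0]])

```text
time_s: 17.8
tcp_pos: [0.5874, -0.2013, 0.026]
ee_rot: [[1.0, -0.002, -0.0], [-0.002, -1.0, 0.0], [-0.0, -0.0, -1.0]]
force: [-0.5, 0.2, -1.8]
width: 0.461
grasp_force: 59.5
```

send_rows(targets=[[0,0,0.0005,0,0,0],[0,0,0.0005,0,0,0],[0,0,0,0,0,0],[0,0,0,0,0,0],[0,0,0,0,0,0]])

```text
time_s: 18.22
tcp_pos: [0.5876, -0.2013, 0.0254]
ee_rot: [[1.0, -0.002, 0.0], [-0.002, -1.0, 0.0], [0.0, -0.0, -1.0]]
force: [-0.6, 0.6, 2.0]
width: 0.459
grasp_force: 59.7
```

send_rows(targets=[[0,0,0,0,0,0],[0,0,0,0,0,0],[0,0,0,0,0,0],[0,0,0,0,0,0],[0,0,0,0,0,0]], grip=-0.4)

```text
time_s: 18.63
tcp_pos: [0.5875, -0.2013, 0.0252]
ee_rot: [[1.0, -0.002, -0.0], [-0.002, -1.0, 0.0], [-0.0, -0.0, -1.0]]
force: [0.1, -0.5, -0.7]
width: 0.699
grasp_force: 0.0
```

send_rows(targets=[[0,0,-0.005,0,0,0],[0,0,-0.01,0,0,0],[0,0,-0.02,0,0,0],[0,0,-0.03,0,0,0],[0,0,-0.035,0,0,0]])

```text
time_s: 19.05
tcp_pos: [0.5868, -0.2009, 0.1261]
ee_rot: [[1.0, -0.002, -0.002], [-0.002, -1.0, 0.001], [-0.002, -0.001, -1.0]]
force: [-0.3, -0.8, -0.2]
width: 0.696
grasp_force: 0.0
```

send_rows(targets=[[0,0,-0.035,0,0,0],[-0.01,0,-0.03,0,0,0],[-0.02,0,-0.02,0,0,0],[-0.03,0,-0.01,0,0,0],[-0.03,0,0,0,0,0]])

```text
time_s: 19.47
tcp_pos: [0.4977, -0.201, 0.2234]
ee_rot: [[1.0, -0.001, 0.004], [-0.001, -1.0, -0.002], [0.004, 0.002, -1.0]]
force: [0.7, 0.3, -0.1]
width: 0.7
grasp_force: 0.0
```

send_rows(targets=[[-0.03,0,0,0,0,0],[-0.02,0,0,0,0,0],[-0.01,0,0,0,0,0],[0,0,0,0,0,0],[0,0,0,0,0,0]], grip=-0.1)

```text
time_s: 19.88
tcp_pos: [0.4382, -0.2012, 0.2211]
ee_rot: [[1.0, -0.002, 0.001], [-0.002, -1.0, -0.001], [0.001, 0.001, -1.0]]
force: [0.4, -0.7, 0.5]
width: 0.552
grasp_force: 0.0
```

Run:
```python
from h import *
t=ctrl.camera('top');s=ctrl.camera('scene')
r=lambda a,w:cv2.resize(a[:,:,::-1],(w,290),interpolation=2)
cv2.imwrite('pics/p4.png',np.vstack([np.hstack([r(t[150:210,270:350],387),r(s[190:250,290:370],387)]),np.hstack([r(t[130:210,360:460],374),r(s[210:270,150:260],400)])]))
o=ctrl.get_obs();print(o['tcp_pos'],o['width'],o['joint_pos'])
```

```text
[ 0.4387074  -0.20086096  0.2205293 ] 0.5504122695543124 [ 43.38203187  11.32273586 -25.08033436 112.20466982   5.62748154
  57.60845795 -74.35116898]
```

View pics/p4.png

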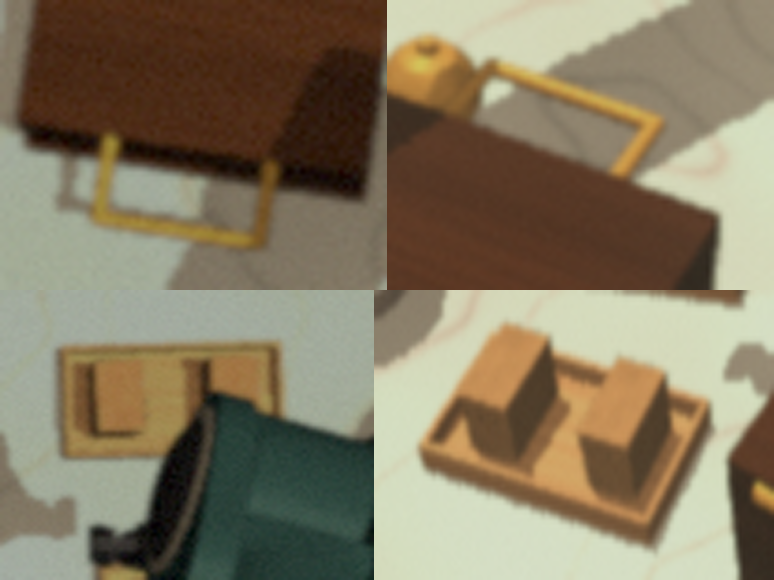

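Both packs stand upright in their trays. The handle bar's ends are at top crop (102,214)/(256,241) and scene crop (108,66)/(268,125).

Run:
```python
from h import *
T=ray('top',[[290.7,193.9],[322.5,199.5]],.106);S=ray('scene',[[345,215.5],[311.9,203.3]],.106)
for P in(T,S):
    d=P[0]-P[1];print(np.round(P,4).tolist(),P.mean(0),np.linalg.norm(d),'yaw',np.degrees(np.arctan2(-d[0],d[1])))
# lid top corners in top view crop: left front (28,130)?, right front (362,195)
im=cv2.imread('pics/top0.png');h=cv2.cvtColor(im,cv2.COLOR_BGR2HSV)
m=((h[...,0]<16)&(h[...,1]>120)&(h[...,2]>48)&(h[...,2]<100)).astype(np.uint8)*255
m[:115]=0;m[205:]=0;m[:,:262]=0;m[:,365:]=0
c=max(cv2.findContours(m,0,1)[0],key=cv2.contourArea);b=cv2.boxPoints(cv2.minAreaRect(c));print(b);B=ray('top',b,.112);print(B,B.mean(0))
```

```text
[[0.4677, 0.1105, 0.106], [0.4519, 0.0159, 0.106]] [0.45979426 0.06323012 0.106     ] 0.09590219906131016 yaw -9.478986369654878
[[0.4675, 0.1117, 0.106], [0.4514, 0.0144, 0.106]] [0.45947748 0.0630442  0.106     ] 0.09855312653320714 yaw -9.406362947433227
[[273.1663  175.52644]
 [281.52042 123.0146 ]
 [352.78488 134.35213]
 [344.43076 186.86397]]
[[ 0.52127198  0.16264324  0.112     ]
 [ 0.6792536   0.14033915  0.112     ]
 [ 0.64763717 -0.07285831  0.112     ]
 [ 0.48965034 -0.04875894  0.112     ]] [0.58445327 0.04534129 0.112     ]
```

send_rows(targets=[[0.002,-0.012,0,0,0,0],[0.002,-0.024,0,0,0,0],[0.002,-0.034,0,0,0,0],[0.003,-0.038,0,0,0,0],[0.003,-0.038,0,0,0,0]], grip=0.1)

```text
time_s: 20.4
tcp_pos: [0.4501, -0.0525, 0.2202]
ee_rot: [[1.0, -0.002, -0.0], [-0.002, -1.0, 0.001], [-0.0, -0.001, -1.0]]
force: [1.5, 0.3, -0.0]
width: 0.453
grasp_force: 0.0
```

send_rows(targets=[[0.003,-0.036,0,0,0,0],[0.002,-0.034,0,0,0,0],[0.002,-0.026,0,0,0,0],[0.002,-0.016,0,0,0,0],[0,-0.006,0,0,0,0]])

```text
time_s: 20.82
tcp_pos: [0.4593, 0.0669, 0.2203]
ee_rot: [[1.0, 0.003, -0.0], [0.003, -1.0, 0.001], [0.0, -0.001, -1.0]]
force: [-0.4, 0.3, 1.0]
width: 0.449
grasp_force: 0.0
```

send_rows(targets=[[0,0,0,0,0,-2],[0,0,0,0,0,-4],[0,0,0,0,0,-6],[0,0,0,0,0,-7],[0,0,0,0,0,-7]])

```text
time_s: 21.23
tcp_pos: [0.4592, 0.0632, 0.2201]
ee_rot: [[0.897, 0.442, -0.001], [0.442, -0.897, 0.0], [-0.0, -0.001, -1.0]]
force: [-0.1, -0.3, 0.5]
width: 0.453
grasp_force: 0.0
```

send_rows(targets=[[0,0,0,0,0,-7],[0,0,0,0,0,-7],[0,0,0,0,0,-7],[0,0,0,0,0,-7],[0,0,0,0,0,-7]])

```text
time_s: 21.65
tcp_pos: [0.4592, 0.0631, 0.2202]
ee_rot: [[0.481, 0.877, -0.0], [0.877, -0.481, 0.001], [0.0, -0.001, -1.0]]
force: [0.3, 0.2, 0.2]
width: 0.451
grasp_force: 0.0
```

send_rows(targets=[[0,0,0,0,0,-7],[0,0,0,0,0,-6],[0,0,0,0,0,-4],[0,0,0,0,0,-2],[0,0,0,0,0,-0.7]])

```text
time_s: 22.07
tcp_pos: [0.4592, 0.063, 0.2202]
ee_rot: [[0.162, 0.987, -0.0], [0.987, -0.162, 0.001], [0.001, -0.001, -1.0]]
force: [1.0, -0.3, -0.1]
width: 0.452
grasp_force: 0.0
```

send_rows(targets=[[0,0,0,0,0,0],[0,0,0,0,0,0],[0,0,0,0,0,0],[0,0,0,0,0,0],[0,0,0,0,0,0]])

```text
time_s: 22.48
tcp_pos: [0.459, 0.063, 0.2203]
ee_rot: [[0.164, 0.987, -0.0], [0.987, -0.164, 0.0], [0.0, -0.0, -1.0]]
force: [-0.6, -0.6, -0.7]
width: 0.452
grasp_force: 0.0
```

send_rows(targets=[[0,0,0.01,0,0,0],[0,0,0.02,0,0,0],[0,0,0.025,0,0,0],[0,0,0.02,0,0,0],[0,0,0.015,0,0,0]])

```text
time_s: 22.9
tcp_pos: [0.4581, 0.0629, 0.128]
ee_rot: [[0.163, 0.987, -0.002], [0.987, -0.163, 0.0], [0.0, -0.002, -1.0]]
force: [-0.2, -0.4, 0.1]
width: 0.446
grasp_force: 0.0
```

send_rows(targets=[[0,0,0.015,0,0,0],[0,0,0.012,0,0,0],[0,0,0.01,0,0,0],[0,0,0.006,0,0,0],[0,0,0,0,0,0]])

```text
time_s: 23.32
tcp_pos: [0.4585, 0.063, 0.0863]
ee_rot: [[0.163, 0.987, -0.001], [0.987, -0.163, 0.0], [-0.0, -0.001, -1.0]]
force: [-1.1, 0.1, -0.4]
width: 0.456
grasp_force: 0.0
```

Run:
```python
from h import *
t=ctrl.camera('top');s=ctrl.camera('scene')
r=lambda a,w:cv2.resize(a[:,:,::-1],(w,400),interpolation=2)
cv2.imwrite('pics/p5.png',np.hstack([r(t[150:230,270:350],390),r(s[160:240,290:370],390)]))
o=ctrl.get_obs();print(o['tcp_pos'],o['force'])
```

```text
[0.45917337 0.06306883 0.08753166] [0.32857489 0.28959907 0.45118134]
```

View pics/p5.png

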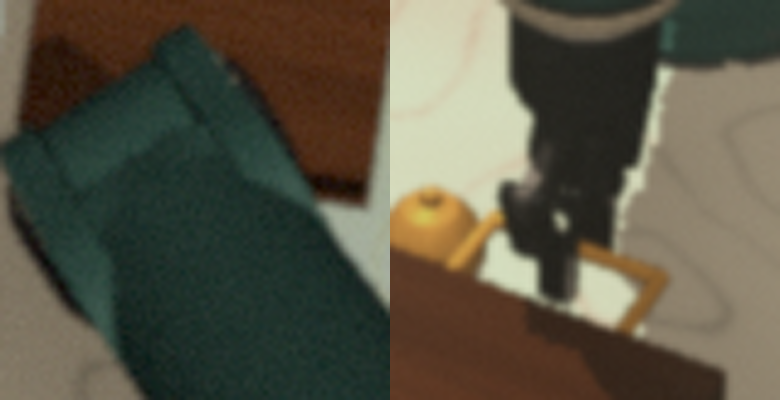

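The fingers straddle the bar at mid-length: the rear finger is at crop (555,270), inside the handle loop, and the bar runs between the fingers. I'll close now.

send_rows(targets=[[0,0,0,0,0,0],[0,0,0,0,0,0],[0,0,0,0,0,0],[0,0,0,0,0,0],[0,0,0,0,0,0]], grip=1)

```text
time_s: 23.83
tcp_pos: [0.4589, 0.063, 0.0879]
ee_rot: [[0.163, 0.987, 0.0], [0.987, -0.163, -0.0], [-0.0, 0.0, -1.0]]
force: [-6.1, 0.2, 10.5]
width: 0.092
grasp_force: 58.6
```

send_rows(targets=[[0,0,0,0,0,0],[0,0,0,0,0,0],[0,0,0,0,0,0],[0,0,0,0,0,0],[0,0,0,0,0,0]])

```text
time_s: 24.25
tcp_pos: [0.4589, 0.0629, 0.0879]
ee_rot: [[0.163, 0.987, 0.0], [0.987, -0.163, -0.0], [-0.0, 0.0, -1.0]]
force: [-5.2, -1.0, 10.5]
width: 0.095
grasp_force: 58.6
```

Run:
```python
from h import *
o=ctrl.get_obs();print(o['tcp_pos'],o['force'],o['width'],o['grasp_force'])
r=np.hypot(.21,.006);a0=np.arctan2(.006,.21)
pr=np.array([0,0])
for k in range(0,61,3):
    a=a0+np.radians(k);p=np.array([r*(np.cos(a0)-np.cos(a)),r*(np.sin(a)-np.sin(a0))])
    print(k,np.round((p-pr)*1000,1),np.round(p*1000,1));pr=p
```

```text
[0.4589359  0.06294828 0.08786021] [-5.22102585 -0.95119227 10.50037252] 0.09451307951116039 58.57835590839386
0 [0. 0.] [0. 0.]
3 [ 0.6 11. ] [ 0.6 11. ]
6 [ 1.2 10.9] [ 1.8 21.9]
9 [ 1.7 10.9] [ 3.5 32.8]
12 [ 2.3 10.8] [ 5.8 43.5]
15 [ 2.9 10.6] [ 8.7 54.1]
18 [ 3.4 10.5] [12.1 64.6]
21 [ 4.  10.3] [16.1 74.9]
24 [ 4.5 10. ] [20.6 84.9]
27 [5.  9.8] [25.6 94.7]
30 [5.5 9.5] [ 31.1 104.2]
33 [6.  9.2] [ 37.1 113.4]
36 [6.5 8.9] [ 43.6 122.3]
39 [6.9 8.5] [ 50.6 130.8]
42 [7.4 8.2] [ 58. 139.]
45 [7.8 7.8] [ 65.8 146.7]
48 [8.2 7.3] [ 73.9 154.1]
51 [8.6 6.9] [ 82.5 161. ]
54 [8.9 6.4] [ 91.4 167.4]
57 [9.2 6. ] [100.7 173.4]
60 [9.5 5.5] [110.2 178.9]
```

send_rows(targets=[[0,0,-0.004,0,0,0],[0,0.0006,-0.007,0,0,0],[0,0.0012,-0.0109,0,0,0],[0,0.0017,-0.0109,0,0,0],[0,0.0023,-0.0108,0,0,0]])

```text
time_s: 24.67
tcp_pos: [0.4646, 0.0622, 0.1322]
ee_rot: [[0.163, 0.987, -0.0], [0.987, -0.163, 0.0], [0.0, -0.0, -1.0]]
force: [-0.3, 3.1, -3.4]
width: 0.092
grasp_force: 58.4
```

send_rows(targets=[[0,0.0029,-0.0106,0,0,0],[0,0.0034,-0.0105,0,0,0],[0,0.004,-0.0103,0,0,0],[0,0.0045,-0.01,0,0,0],[0,0.005,-0.0098,0,0,0]])

```text
time_s: 25.08
tcp_pos: [0.4836, 0.0592, 0.1833]
ee_rot: [[0.163, 0.987, -0.002], [0.987, -0.163, 0.0], [-0.0, -0.002, -1.0]]
force: [-11.1, 5.3, 4.5]
width: 0.089
grasp_force: 58.6
```

send_rows(targets=[[0,0.0055,-0.0095,0,0,0],[0,0.006,-0.0092,0,0,0],[0,0.0065,-0.0089,0,0,0],[0,0.0069,-0.0085,0,0,0],[0,0.0074,-0.0082,0,0,0]])

```text
time_s: 25.5
tcp_pos: [0.5146, 0.0547, 0.228]
ee_rot: [[0.162, 0.987, -0.003], [0.987, -0.162, 0.0], [-0.0, -0.003, -1.0]]
force: [-19.7, 7.5, 16.0]
width: 0.09
grasp_force: 58.9
```

send_rows(targets=[[0,0.0078,-0.0078,0,0,0],[0,0.0082,-0.0073,0,0,0],[0,0.0086,-0.0069,0,0,0],[0,0.0089,-0.0064,0,0,0],[0,0.006,-0.004,0,0,0]])

```text
time_s: 25.92
tcp_pos: [0.5553, 0.0486, 0.2617]
ee_rot: [[0.162, 0.987, 0.001], [0.987, -0.162, 0.001], [0.001, 0.0, -1.0]]
force: [-14.8, 8.5, 20.6]
width: 0.091
grasp_force: 62.1
```

send_rows(targets=[[0,0.005,-0.0033,0,0,0],[0,0.004,-0.0024,0,0,0],[0,0.0025,-0.0013,0,0,0],[0,0.0012,-0.0005,0,0,0],[0,0,0,0,0,0]])

```text
time_s: 26.33
tcp_pos: [0.5681, 0.0468, 0.2686]
ee_rot: [[0.162, 0.987, 0.002], [0.987, -0.162, 0.002], [0.002, 0.001, -1.0]]
force: [-6.3, 9.2, 12.3]
width: 0.09
grasp_force: 62.9
```

send_rows(targets=[[0,0,0,0,0,0],[0,0,0,0,0,0],[0,0,0,0,0,0],[0,0,0,0,0,0],[0,0,0,0,0,0]])

```text
time_s: 26.75
tcp_pos: [0.5679, 0.0468, 0.2685]
ee_rot: [[0.162, 0.987, 0.002], [0.987, -0.162, 0.002], [0.002, 0.001, -1.0]]
force: [-6.1, 9.5, 10.5]
width: 0.089
grasp_force: 62.8
```

Run:
```python
from h import *
t=ctrl.camera('top');s=ctrl.camera('scene')
r=lambda a,w:cv2.resize(a[:,:,::-1],(w,400),interpolation=2)
cv2.imwrite('pics/p6.png',np.hstack([r(s[90:310,150:380],418),r(t[110:260,330:480],380)]))
o=ctrl.get_obs();p=o['tcp_pos'];print(p,o['force'],o['width'],o['grasp_force'])
u=np.array([.987,-.163]);dx=(p[:2]-[.4589,.0629])@u;dz=p[2]-.0879
a0=np.arctan2(.006,.21);print(dx,dz,'angle',np.degrees(np.arctan2(.006+dz,.21-dx)-a0),'r',np.hypot(.006+dz,.21-dx))
```

```text
[0.56785659 0.04678768 0.26850754] [-5.132693    9.97537574 11.6242864 ] 0.08990580350835715 62.816137075424194
0.11016646072727723 0.1806075360143001 angle 60.21699802374637 r 0.21163437353380615
```

View pics/p6.png

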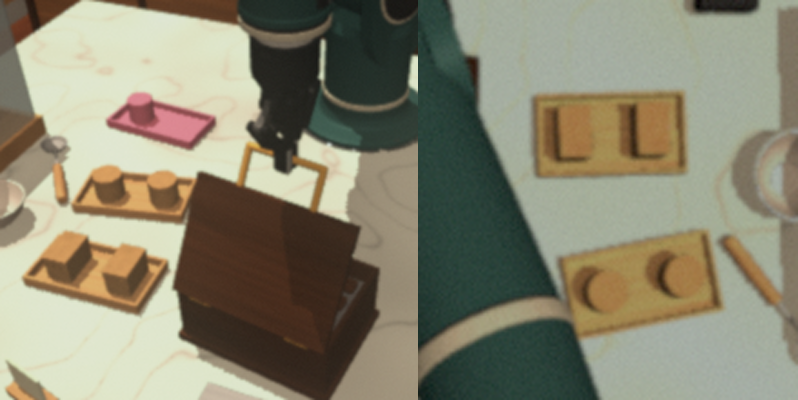

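The picture shows the gripper holding the lid open by its handle at crop (285,155). The measured angle is about 60°. Both packs stand upright in the correct trays, so I'm handing in.

```bash
python3 -c "
from cell import ctrl
print(ctrl.finish_job())"
```

```text
the job is handed in; nothing more can be done
None
```

I handed the job in at about 27 s of the 64 s allowed; no verdict came back. Both loose packs stand upright and released in their own trays, and the arm is holding the chest lid at about 60° open, as worked out from the arm's position.

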